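# Put the dried stamps back in their case

## Robot

A 6-joint arm with a two-finger parallel gripper is mounted at the origin on the work surface. World frame = base frame: x ahead of the robot, y to its left, z up, the work surface at z = 0. Lengths are in m, angles in rad, forces in N, time in s.
With the tool pointing down it reaches from about 0.25 to 0.775 m from the base axis. Payload 4 kg.
Tool frame: the origin (TCP) lies midway between the tips of the shut fingers; the grasp point (between the pads) lies robot.tcp_to_grasp behind it (robot.tcp_to_grasp is the distance from the TCP to the grasp point, in m); z points along the fingers, y is the line along which they close (so a half turn about z gives the same grasp; the last joint's range is limited). The gripper opens to 85 mm and grips with 20 to 120 N. Pads are 22 mm wide; open, the fingers measure 114 mm over their backs; the gripper's body (76 mm by 85 mm) begins 54 mm behind the grasp point. The pads swing forward as they close: fully open they stand 13 mm farther back than shut.
Start: joints at [1.219, 0.087, 1.371, -0, 1.684, -0.103], TCP at [0.135, 0.533, 0.231] pointing down, gripper open.
Joint ranges: [-3.1, 3.1], [-0.76, 2.03], [0.27, 2.55], [-1.08, 4.22], [0.17, 2.65], [-2.57, 2.57]. Speed limits (rad/s): [2.79, 2.79, 3.14, 3.14, 3.14, 3.14].

## Interface

Orientations are given as a unit quaternion [x, y, z, w].
In Python, from station import robot, eyes, job_done gives the robot as it stands.
- The arm moves only by the tool step_hand, called after "Emit:" as name(argument=value, ...) on one line, values as JSON. Schema: {"type":"object","properties":{"increments":{"type":"array","items":{"type":"object","properties":{"wx":{"type":"number"},"wy":{"type":"number"},"wz":{"type":"number"},"sx":{"type":"number"},"sy":{"type":"number"},"sz":{"type":"number"},"finger_gap":{"type":"number"}},"additionalProperties":false,"required":["finger_gap"]},"minItems":1,"maxItems":20},"force":{"type":"number"},"only":{"type":"string"},"quiet":{"type":"boolean"},"lines":{"type":"string"}},"required":["increments"],"additionalProperties":false}. increments is a list of rows, 1 to 20 of them, each an object with the fields wx, wy, wz (a rotation vector in a scale on which 1.0 is pi rad), sx, sy, sz (the shift in a scale on which 1.0 is 0.6 m), finger_gap (the finger opening in m); a field left out counts as zero (the opening has to be given); each row is the pose to reach, as a shift and turn from the pose commanded when the call began, along the tool's axes at that moment; what a row does not reach only later rows make up. A row lasts 1/12 s, in which the tool goes at most 0.0417 m and 0.125 rad, less where a joint would pass 70% of its speed; a pose out of reach is approached as far as the arm can. The fingers move at their own pace and stop on an object; force is the grip in N (left out, the last holds). Time passes only in rows, so rows that do not move let the fingers close. The tool returns the time, the measured TCP pose, the force, the opening and the grip force at its end. only (a regular expression) keeps the lines of the reply that match it, lines (a string "A,B") keeps lines A to B, and quiet returns only ok. Shift and turn numbers lie between -1 and 1, and a call with a number outside is refused. Input that does not fit is refused with a message, and nothing moves.
- robot.get_state(): the state, without advancing time (a new reading comes with each control period).
- eyes.get_image(name): name is "side" or "top"; returns (picture, depth): 400x640x3 uint8, red, green, blue; 400x640 float32, m along the optical axis (not along the pixel's ray), 0 where there is no reading.
- eyes.camera_info(name): a dict with "mtx" (3x3 intrinsics, pixels), "distortion" ([k1, k2, p1, p2, k3] as OpenCV has them; the pictures are not rectified), "rvec" (rotation vector, rad) and "tvec" (3), from world to camera coordinates, as OpenCV has them. Camera axes: x right, y down, z forward; pixel columns grow to the right and rows downward; lengths in m; the calibration is good to about 2 mm. A picture is of the moment at which its call begins. camera_info takes no time and is no camera call.
- job_done(): hands the job in; it is judged then, once.
The state is a dict: "time_s": time; "joint_positions": joint angles; "dq": joint speeds; "joint_efforts": joint torques, N m; "eef_pos": TCP position; "tool_rot": TCP orientation; "force": force on the tool from outside, world axes, zero at the start; "moment": the same for the moment, N m; "width": finger opening in m; "finger_force": force on a finger pad.
Only numpy, scipy, OpenCV 4.12 (cv2) and the standard library are available. Lean on these libraries where they do the work, as an engineer would, in place of code of your own. Each camera call takes 0.05 s, during which the arm holds its last target. There are 200 camera calls.

## Task

The four wood-handled rubber stamps have been washed and have dried in a row in the white wire drying rack. Put them away in the wooden stamp case beside it in the same order from left to right as they stand now (leftmost stamp in the leftmost compartment and so on, both seen from the robot), one to a compartment, each standing upright on its rubber foot on the compartment's floor. Do not knock over the cleaner bottle or the glass jar.

Things in the scene. Friction and masses are not known exactly. Their poses are not given: they have to be found in the camera images.
- stamp_round: Wooden stamp with a round foot 42 mm across and a handle with a domed top. Origin: centre of the underside, z up the handle. The handle is a straight round barrel 26 mm thick from 47 to 63 mm above the underside: grip it there from above. Height 77 mm, about 55 g. Starts upright in the drying rack, clear of its neighbours.
- stamp_square: Wooden stamp with a square foot 38 x 38 mm and a plain flat-topped handle. Origin: centre of the underside, z up the handle. The handle is a straight round barrel 22 mm thick from 47 to 63 mm above the underside: grip it there from above. Height 68 mm, about 60 g. Starts upright in the drying rack, clear of its neighbours.
- stamp_oblong: Wooden stamp with an oblong foot 48 mm (its x) x 24 mm (its y) and a handle with a mushroom head 34 mm wide above 64 mm. Origin: centre of the underside, z up the handle. The handle is a straight round barrel 25 mm thick from 47 to 63 mm above the underside: grip it there from above. Height 81 mm, about 50 g. Starts upright in the drying rack, clear of its neighbours.
- stamp_hexagon: Wooden stamp with a six-sided foot 40 mm across the flats and a slim handle with a small finial on top. Origin: centre of the underside, z up the handle. The handle is a straight round barrel 20 mm thick from 47 to 63 mm above the underside: grip it there from above. Height 86 mm, about 60 g. Starts upright in the drying rack, clear of its neighbours.
- drying_rack: White wire drying rack, fixed, 82 (x) x 270 mm (y). The stamps stand in it in one row along its y, about 64 mm apart, in any order. Origin: centre of its underside, on the cutting mat; x points away from the robot (turned up to 13 degrees), y to the robot's left. Stamps stand 14 mm above the origin; rim wire top at 28 mm. It may be left or right of the stamp case.
- stamp_case: Wooden case, fixed, open on top, 70 (x) x 262 mm (y): four compartments in a row along y, each 58 x 58 mm inside, walls 6 mm. Origin: centre of its underside; x points away from the robot (turned up to 13 degrees), y to its left. Compartment centres: x = 0, y = +96, +32, -32, -96 mm from left to right; floor 8 mm, wall tops 26 mm above the origin. Beside the drying rack, 0.31 m apart.
- cleaner_bottle: White bottle of stamp cleaner with a grey cap, 44 mm thick, 125 mm tall, loose, standing on the mat beyond the racks as seen from the robot. Origin: centre of its underside. Leave standing.
- glass_jar: Closed glass jar with a steel lid, 52 mm thick, 55 mm tall, loose, standing on the mat beyond the racks. Origin: centre of its underside. Leave standing.
Things that resemble listed ones, but are neither listed nor needed, are in the scene too. What is shaped like the stamp_square but blue or red is not meant.

How it is judged:
At the end, for the whole second after the job is handed in: All four stamps stand upright (within 0.1 rad), at rest and let go on the floors of the case's compartments, one in each, origin within 19 mm of the centre each way (anywhere between the walls), in their first left-to-right order (each has travelled 281 to 345 mm from its start) ((y of stamp_round in the frame of stamp_case between 0.077 and 0.115 m or y of stamp_round in the frame of stamp_case between 0.013 and 0.051 m or y of stamp_round in the frame of stamp_case between -0.051 and -0.013 m or y of stamp_round in the frame of stamp_case between -0.115 and -0.077 m) and x of stamp_round in the frame of stamp_case between -0.019 and 0.019 m and z of stamp_round in the frame of stamp_case between 0.006 and 0.0115 m and angle between each of stamp_round, stamp_square, stamp_oblong, stamp_hexagon's own z axis and vertical below 0.1 rad and distance of stamp_round from where it was at the start of the episode between 0.281 and 0.345 m and linear speed of each of stamp_round, stamp_square, stamp_oblong, stamp_hexagon below 0.02 m/s and angular speed of each of stamp_round, stamp_square, stamp_oblong, stamp_hexagon below 0.2 rad/s and contact force between each of stamp_round, stamp_square, stamp_oblong, stamp_hexagon and the fingers below 0.1 N and (y of stamp_square in the frame of stamp_case between 0.077 and 0.115 m or y of stamp_square in the frame of stamp_case between 0.013 and 0.051 m or y of stamp_square in the frame of stamp_case between -0.051 and -0.013 m or y of stamp_square in the frame of stamp_case between -0.115 and -0.077 m) and x of stamp_square in the frame of stamp_case between -0.019 and 0.019 m and z of stamp_square in the frame of stamp_case between 0.006 and 0.0115 m and distance of stamp_square from where it was at the start of the episode between 0.281 and 0.345 m and (y of stamp_oblong in the frame of stamp_case between 0.077 and 0.115 m or y of stamp_oblong in the frame of stamp_case between 0.013 and 0.051 m or y of stamp_oblong in the frame of stamp_case between -0.051 and -0.013 m or y of stamp_oblong in the frame of stamp_case between -0.115 and -0.077 m) and x of stamp_oblong in the frame of stamp_case between -0.019 and 0.019 m and z of stamp_oblong in the frame of stamp_case between 0.006 and 0.0115 m and distance of stamp_oblong from where it was at the start of the episode between 0.281 and 0.345 m and (y of stamp_hexagon in the frame of stamp_case between 0.077 and 0.115 m or y of stamp_hexagon in the frame of stamp_case between 0.013 and 0.051 m or y of stamp_hexagon in the frame of stamp_case between -0.051 and -0.013 m or y of stamp_hexagon in the frame of stamp_case between -0.115 and -0.077 m) and x of stamp_hexagon in the frame of stamp_case between -0.019 and 0.019 m and z of stamp_hexagon in the frame of stamp_case between 0.006 and 0.0115 m and distance of stamp_hexagon from where it was at the start of the episode between 0.281 and 0.345 m); the robot touches nothing.
It fails at once if the cleaner bottle is knocked over (angle between cleaner_bottle's own z axis and vertical above 0.4 rad).
It fails at once if the glass jar is knocked over (angle between glass_jar's own z axis and vertical above 0.4 rad).
It also fails if it takes over 96 s, if anything falls off the work surface, if the arm or the gripper's body presses on something with over 40 N, if the wrist force passes 120 N, or if a joint passes its speed limit or range.

## Working session

There is one attempt and no reset: what is moved stays moved. The work goes in short steps, Python scripts to look and compute and a tool call to move; the robot and the scene stay as the last step left them, time stands still between calls to the robot, and variables do not carry over. Pictures are saved under pics/ and viewed, at most 14 in all, crops included, and the job is handed in when it is done.

```bash
ls; mkdir -p pics; python3 - <<'E'
from station import robot, eyes
import cv2,numpy as np
print(robot.tcp_to_grasp); s=robot.get_state(); print(s)
for n in("top","side"):
    im,d=eyes.get_image(n); cv2.imwrite(f"pics/{n}0.png",im[:,:,::-1]); np.savez(f"{n}0.npz",im=im,d=d); print(eyes.camera_info(n))
E
```

```text
pics
0.0187
{'time_s': 0.0, 'joint_positions': array([ 1.21885643e+00,  8.79615109e-02,  1.37230884e+00,  7.18002737e-06,
        1.68360159e+00, -1.03079928e-01]), 'dq': array([-0.00146063, -0.00114988, -0.00057217, -0.00014205,  0.00050316,
       -0.00035559]), 'joint_efforts': array([-1.20469787e-03, -3.51858187e+01, -3.13278794e+01, -2.52973505e-04,
        1.04020999e-02, -3.45249504e-06]), 'eef_pos': array([0.13527733, 0.53257201, 0.23010789]), 'tool_rot': array([ 1.24108666e-01,  9.92267978e-01, -1.10947189e-03, -2.60525050e-04]), 'force': array([0.09412988, 0.10350175, 0.16797275]), 'moment': array([ 0.00235647,  0.00857429, -0.0181556 ]), 'finger_force': 0.0, 'width': 0.0855233435951357}
{'mtx': array([[383.34656759,   0.        , 319.43157562],
       [  0.        , 383.34656759, 197.74069495],
       [  0.        ,   0.        ,   1.        ]]), 'distortion': array([0.02597919, 0.        , 0.        , 0.        , 0.        ]), 'rvec': array([ 2.12978942, -2.11102115,  0.20717731]), 'tvec': array([0.0812957 , 0.51492687, 0.93068699])}
{'mtx': array([[369.19651711,   0.        , 319.98070444],
       [  0.        , 369.19651711, 197.53169725],
       [  0.        ,   0.        ,   1.        ]]), 'distortion': array([-0.02909857,  0.        ,  0.        ,  0.        ,  0.        ]), 'rvec': array([ 0.08278311, -2.90595112,  1.10267937]), 'tvec': array([ 0.53117569, -0.0079368 ,  1.17115027])}
```

View pics/top0.png

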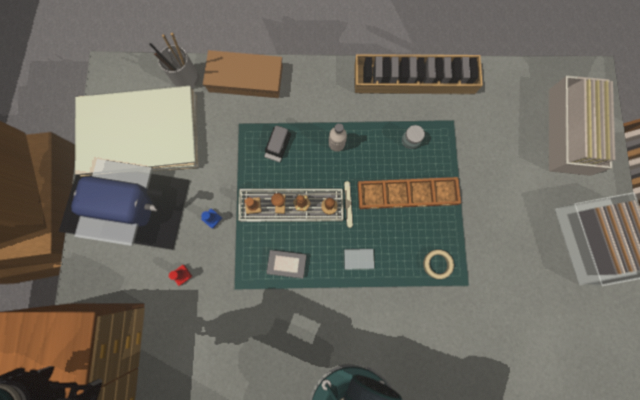

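View pics/side0.png

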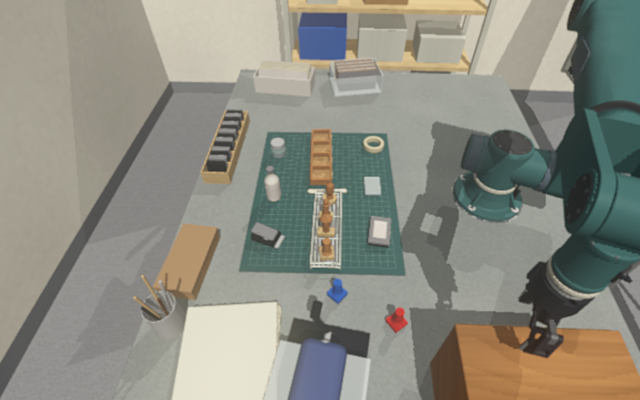

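The top view has the rack on the left (columns 239–343, row 205) with stamps near (252,204), (278,200), (302,203) and (330,205). The case is on the right (359–460, row 193), the bottle at (338,138), the jar at (414,135), and a white stick stands between rack and case at (348,204). The side view agrees. Next I measure.

```bash
cat > h.py <<'E'
import cv2,numpy as np
from station import robot,eyes
def cloud(n,d):
    c=eyes.camera_info(n);R=cv2.Rodrigues(c["rvec"])[0]
    h,w=d.shape;u,v=np.meshgrid(np.arange(w,dtype=float),np.arange(h,dtype=float))
    p=cv2.undistortPoints(np.stack([u,v],-1).reshape(-1,1,2),c["mtx"],c["distortion"]).reshape(h,w,2)
    P=np.dstack([p*d[...,None],d])
    P=(P-np.ravel(c["tvec"]))@R
    P[d<=0]=np.nan
    return P
E
python3 - <<'E'
from h import *
for n in("top","side"):
    f=np.load(n+"0.npz");P=cloud(n,f["d"]);im=f["im"].astype(int)
    np.save(n+"P.npy",P)
    if n=="top":
        print("table",P[330,250],"mat",P[240,330],P[150,250],P[270,400])
        for r,c in[(190,349),(205,349),(222,349),(138,338),(135,414),(185,373),(195,373),(193,385)]:print(r,c,P[r,c].round(4))
    roi=np.where((P[...,0]>.2)&(P[...,0]<.65)&(abs(P[...,1])<.4),P[...,2],0)
    m=((roi>.05)&(roi<.2)).astype(np.uint8)
    k,l,st,ce=cv2.connectedComponentsWithStats(m,connectivity=4)
    for i in range(1,k):
        if st[i,4]>5:
            Q=P[l==i];print(n,i,ce[i].round(0),st[i,4],Q.mean(0).round(4),"min",Q.min(0).round(3),"max",Q.max(0).round(3))
f=np.load("top0.npz")["im"]
g=cv2.resize(f[165:230,230:470],None,fx=3.33,fy=3.33*1.6,interpolation=cv2.INTER_CUBIC);cv2.imwrite("pics/c1.png",g[:,:,::-1])
g=cv2.resize(np.load("side0.npz")["im"][120:280,290:400],None,fx=3.7,fy=3.7,interpolation=cv2.INTER_CUBIC);cv2.imwrite("pics/c2.png",g[:,:,::-1])
E
```

```text
table [0.18447074 0.2567355  0.00255453] mat [0.41021375 0.0572351  0.00738336] [ 6.56173909e-01  2.78136813e-01 -8.60502484e-05] [ 0.3350387  -0.12319193  0.00647167]
190 349 [0.5444 0.0067 0.0073]
205 349 [0.5033 0.0071 0.0086]
222 349 [0.458  0.0073 0.0077]
138 338 [0.6596 0.0404 0.0927]
135 414 [ 0.6825 -0.1603  0.0569]
185 373 [ 0.5582 -0.0575  0.0096]
195 373 [ 0.5307 -0.057   0.0101]
193 385 [ 0.5327 -0.086   0.0278]
top 1 [277. 199.] 149 [0.5014 0.188  0.0948] min [0.487 0.172 0.064] max [0.517 0.204 0.1  ]
top 2 [301. 200.] 74 [0.5017 0.1316 0.0849] min [0.495 0.122 0.051] max [0.512 0.143 0.104]
top 3 [250. 202.] 89 [0.4956 0.2569 0.0795] min [0.486 0.248 0.05 ] max [0.508 0.269 0.089]
top 4 [330. 202.] 92 [0.4952 0.0611 0.0872] min [0.485 0.049 0.063] max [0.51  0.072 0.096]
top 5 [206. 215.] 75 [0.4641 0.3661 0.0663] min [0.454 0.356 0.05 ] max [0.475 0.377 0.071]
side 1 [329. 188.] 93 [0.5005 0.0685 0.0773] min [0.489 0.052 0.052] max [0.512 0.077 0.093]
side 2 [325. 215.] 236 [0.5062 0.1737 0.0828] min [0.489 0.13  0.05 ] max [0.52  0.206 0.102]
side 3 [326. 244.] 99 [0.5002 0.2646 0.0744] min [0.489 0.25  0.053] max [0.51  0.271 0.086]
side 4 [337. 284.] 84 [0.4672 0.373  0.0631] min [0.457 0.361 0.05 ] max [0.477 0.383 0.069]
```

View pics/c1.png

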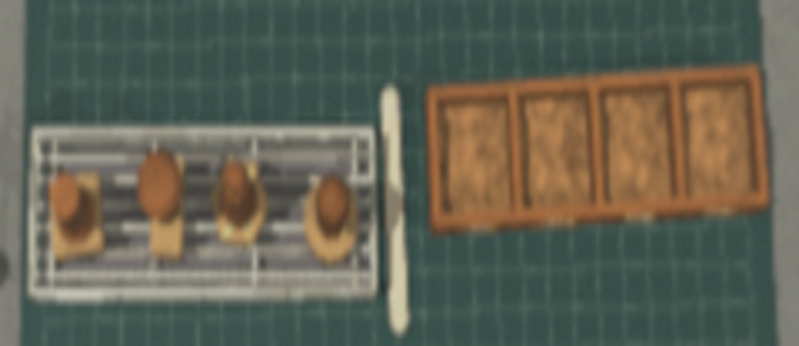

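View pics/c2.png

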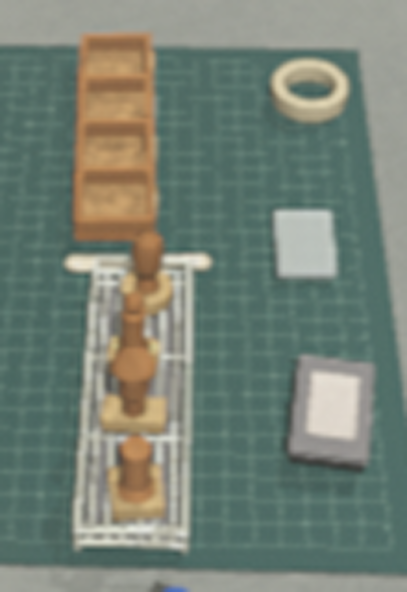

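Left to right the order reads square, oblong, hexagon, round. The oblong foot's long side lies along x. Now I fit the poses more accurately.

```bash
cat > m.py <<'E'
from h import *
from scipy.optimize import least_squares
def case(tag="0",shot=None):
    f=np.load(f"top{tag}.npz");im=f["im"];P=cloud("top",f["d"])
    hsv=cv2.cvtColor(im,cv2.COLOR_RGB2HSV)
    m=((hsv[...,0]<25)&(hsv[...,1]>80)).astype(np.uint8);m[:,:352]=0;m[:,468:]=0;m[:165]=0;m[:220]=m[:220];m[225:]=0
    k,l,st,ce=cv2.connectedComponentsWithStats(m);i=1+np.argmax(st[1:,4]);print(st[i])
    c=eyes.camera_info("top");R=cv2.Rodrigues(c["rvec"])[0]
    pts=cv2.findContours((l==i).astype(np.uint8),cv2.RETR_EXTERNAL,cv2.CHAIN_APPROX_NONE)[0][0].reshape(-1,1,2).astype(float)
    pu=cv2.undistortPoints(pts,c["mtx"],c["distortion"]).reshape(-1,2)
    ray=np.c_[pu,np.ones(len(pu))]@R;o=-R.T@np.ravel(c["tvec"])
    X=o+ray*((.028-o[2])/ray[:,2])[:,None]
    print("cam",o.round(3)); return X,cv2.minAreaRect(X[:,:2].astype(np.float32))
E
python3 - <<'E'
from m import *
P=np.load("topP.npy");S=np.load("sideP.npy")
print("mat med",np.nanmedian(P[232:245,315:420,2]),np.nanmedian(P[155:175,250:330,2]),"table",np.nanmedian(P[300:380,200:280,2]))
X,r=case();print(r)
# edges of case by line fits via depth cloud
for n,Q in(("top",P),("side",S)):
    m=(Q[...,2]>.021)&(Q[...,2]<.035)&(Q[...,0]>.45)&(Q[...,0]<.62)&(Q[...,1]<-.01)&(Q[...,1]>-.35)
    q=Q[m];print(n,"case depth",len(q),cv2.minAreaRect(q[:,:2].astype(np.float32)),np.median(q[:,2]))
    m=(Q[...,2]>.02)&(Q[...,2]<.04)&(Q[...,0]>.42)&(Q[...,0]<.6)&(Q[...,1]>.0)&(Q[...,1]<.34)
    q=Q[m];print(n,"rack depth",len(q),cv2.minAreaRect(q[:,:2].astype(np.float32)),np.percentile(q[:,2],[50,95]))
for nm,y,x,rad in(("sq",.2595,.498,.011),("ob",.189,.5035,.0125),("hex",.1325,.502,.010),("rd",.063,.4985,.013)):
    for n,Q in(("top",P),("side",S)):
        m=(abs(Q[...,1]-y)<.025)&(abs(Q[...,0]-x)<.025)&(Q[...,2]>.045)
        q=Q[m];ztop=np.percentile(q[:,2],95)
        t=q[q[:,2]>ztop-.008]
        b=q[(q[:,2]>.062)&(q[:,2]<.077)]
        e=least_squares(lambda c:np.hypot(b[:,0]-c[0],b[:,1]-c[1])-rad,[x,y],loss="soft_l1",f_scale=.002) if len(b)>5 else None
        print(nm,n,"ztop",ztop.round(4),"top mid",((t.min(0)+t.max(0))/2)[:2].round(4),t.mean(0)[:2].round(4),len(t),"barrel",len(b),None if e is None else e.x.round(4))
E
```

```text
mat med 0.003502710512413807 0.0036071592756443355 table 0.000793436918146136
[ 358  177  103   32 2820]
cam [0.326 0.086 1.012]
((0.5345178842544556, -0.14771516621112823), (0.07497633993625641, 0.2663173973560333), 3.059791088104248)
top case depth 917 ((0.5357519388198853, -0.14786195755004883), (0.07190781086683273, 0.26159903407096863), 3.158033847808838) 0.02872056857863996
top rack depth 895 ((0.5006887316703796, 0.16123291850090027), (0.08092960715293884, 0.26947641372680664), 0.5090232491493225) [0.03248832 0.03730051]
side case depth 403 ((0.5398151278495789, -0.1479172557592392), (0.0704982802271843, 0.26927855610847473), 3.464653491973877) 0.026633946694674435
side rack depth 670 ((0.50422203540802, 0.16183380782604218), (0.08181224018335342, 0.2716985046863556), 0.9991846680641174) [0.03058815 0.03630037]
sq top ztop 0.0878 top mid [0.4969 0.259 ] [0.4968 0.2584] 65 barrel 10 [0.4978 0.2595]
sq side ztop 0.0852 top mid [0.4996 0.2604] [0.5    0.2615] 53 barrel 28 [0.5001 0.2594]
ob top ztop 0.0988 top mid [0.5018 0.1881] [0.5015 0.188 ] 134 barrel 2 None
ob side ztop 0.0962 top mid [0.5045 0.1901] [0.5047 0.1927] 95 barrel 28 [0.505  0.1887]
hex top ztop 0.1028 top mid [0.5052 0.1331] [0.5044 0.1322] 34 barrel 8 [0.5058 0.1327]
hex side ztop 0.1002 top mid [0.5074 0.1359] [0.5079 0.1362] 22 barrel 24 [0.5083 0.1324]
rd top ztop 0.0951 top mid [0.4974 0.0623] [0.497  0.0613] 56 barrel 7 [0.4983 0.0607]
rd side ztop 0.0921 top mid [0.5006 0.062 ] [0.501  0.0648] 34 barrel 30 [0.5007 0.0611]
```

Both cameras agree once averaged. They differ by about 3 mm in x. Rack spacing, rack and case sizes, the 0.311 m separation and the top heights all match what was given.

I'll place from the right (round, hexagon, oblong, square), so no stamp crosses another. The fingers will close along x.

```bash
cat > go.py <<'E'
# print the shift and turn in tool axes from the pose now to x y z yaw (yaw = direction of tool y)
import sys,numpy as np
from scipy.spatial.transform import Rotation as R
from station import robot
def go(x,y,z,yaw):
    s=robot.get_state();A=R.from_quat(s["tool_rot"])
    c,n=np.cos(yaw),np.sin(yaw)
    B=R.from_matrix(np.array([[-n,c,0],[c,n,0],[0,0,-1]]).T)
    d=A.inv().apply(np.array([x,y,z])-s["eef_pos"])
    print((A.inv()*B).as_rotvec().round(4),d.round(4),"dist",np.linalg.norm(d).round(3))
go(*map(float,sys.argv[1:]))
E
python3 go.py .4993 .0611 .17 .012
```

```text
[-1.80e-03  1.10e-03  1.31e+00] [-0.4689 -0.3673  0.0609] dist 0.599
```

The manual's scale: shifts go in shares of 0.6 m and turns go in shares of pi rad. Converting my numbers, -0.4689 m / 0.6 = -0.7815, -0.3673 m / 0.6 = -0.6122, 1.31 rad / 3.1416 = 0.417.

Emit:
step_hand(increments=[{"wz": 0.1273, "sx": -0.2, "sy": -0.15, "sz": 0.0167, "finger_gap": 0.085}, {"wz": 0.2865, "sx": -0.4667, "sy": -0.3667, "sz": 0.05, "finger_gap": 0.085}, {"wz": 0.2865, "sx": -0.4667, "sy": -0.3667, "sz": 0.05, "finger_gap": 0.085}, {"wz": 0.2865, "sx": -0.4667, "sy": -0.3667, "sz": 0.05, "finger_gap": 0.085}, {"wz": 0.2865, "sx": -0.4667, "sy": -0.3667, "sz": 0.05, "finger_gap": 0.085}, {"wz": 0.2865, "sx": -0.4667, "sy": -0.3667, "sz": 0.05, "finger_gap": 0.085}, {"wz": 0.417, "sx": -0.7815, "sy": -0.6122, "sz": 0.1015, "finger_gap": 0.085}, {"wz": 0.417, "sx": -0.7815, "sy": -0.6122, "sz": 0.1015, "finger_gap": 0.085}, {"wz": 0.417, "sx": -0.7815, "sy": -0.6122, "sz": 0.1015, "finger_gap": 0.085}, {"wz": 0.417, "sx": -0.7815, "sy": -0.6122, "sz": 0.1015, "finger_gap": 0.085}, {"wz": 0.417, "sx": -0.7815, "sy": -0.6122, "sz": 0.1015, "finger_gap": 0.085}, {"wz": 0.417, "sx": -0.7815, "sy": -0.6122, "sz": 0.1015, "finger_gap": 0.085}, {"wz": 0.417, "sx": -0.7815, "sy": -0.6122, "sz": 0.1015, "finger_gap": 0.085}, {"wz": 0.417, "sx": -0.7815, "sy": -0.6122, "sz": 0.1015, "finger_gap": 0.085}, {"wz": 0.417, "sx": -0.7815, "sy": -0.6122, "sz": 0.1015, "finger_gap": 0.085}, {"wz": 0.417, "sx": -0.7815, "sy": -0.6122, "sz": 0.1015, "finger_gap": 0.085}, {"wz": 0.417, "sx": -0.7815, "sy": -0.6122, "sz": 0.1015, "finger_gap": 0.085}], force=40)

```text
time_s: 1.52
eef_pos: [0.4991, 0.0614, 0.1696]
tool_rot: [0.703, 0.711, -0.001, -0.001]
force: [-0.3, 0.0, -0.8]
width: 0.0849
finger_force: 0.0
```

```bash
python3 go.py .4993 .0611 .051 .012
```

```text
[-0.0023 -0.0009 -0.0018] [-0.0004  0.0005  0.1186] dist 0.119
```

Scaled: 0.1185 m / 0.6 = 0.1975, 0.11 m / 0.6 = 0.1833.

Emit:
step_hand(increments=[{"sz": 0.05, "finger_gap": 0.085}, {"sz": 0.1, "finger_gap": 0.085}, {"sz": 0.15, "finger_gap": 0.085}, {"sz": 0.1833, "finger_gap": 0.085}, {"sz": 0.1975, "finger_gap": 0.085}, {"sz": 0.1975, "finger_gap": 0.085}])

```text
time_s: 2.02
eef_pos: [0.4969, 0.0631, 0.0497]
tool_rot: [0.702, 0.712, -0.002, -0.002]
force: [-0.0, 0.4, 0.3]
width: 0.0851
finger_force: 0.0
```

Emit:
step_hand(increments=[{"finger_gap": 0.03}, {"finger_gap": 0.03}, {"finger_gap": 0.03}, {"finger_gap": 0.01}, {"finger_gap": 0.01}, {"finger_gap": 0.01}, {"finger_gap": 0.01}, {"finger_gap": 0.01}], force=30)

```text
time_s: 2.68
eef_pos: [0.5003, 0.0616, 0.0532]
tool_rot: [0.703, 0.711, 0.001, 0.001]
force: [-1.4, -0.3, 6.0]
width: 0.025
finger_force: 29.5
```

```bash
python3 - <<'E'
from h import *
im,d=eyes.get_image("side");cv2.imwrite("pics/s1.png",cv2.resize(im[100:290,240:440],None,fx=3,fy=3,interpolation=cv2.INTER_CUBIC)[:,:,::-1])
E
```

```text
(no output)
```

View pics/s1.png

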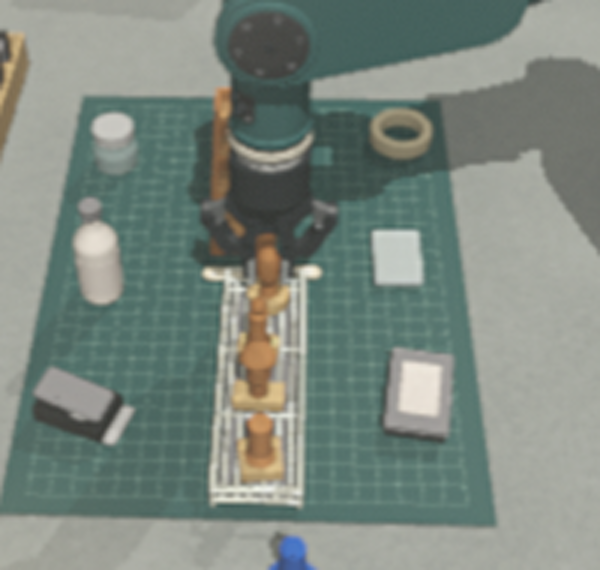

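Gripped: opening 25 mm on a 26 mm barrel. The picture shows the round stamp between the fingers, its neighbours untouched, and the bottle and jar standing.

Scaled: -0.105 m / 0.6 = -0.175, -0.09 m / 0.6 = -0.15.

Emit:
step_hand(increments=[{"sz": -0.0167, "finger_gap": 0.01}, {"sz": -0.05, "finger_gap": 0.01}, {"sz": -0.1, "finger_gap": 0.01}, {"sz": -0.15, "finger_gap": 0.01}, {"sz": -0.175, "finger_gap": 0.01}, {"sz": -0.175, "finger_gap": 0.01}, {"sz": -0.175, "finger_gap": 0.01}])

```text
time_s: 3.32
eef_pos: [0.4998, 0.0616, 0.1575]
tool_rot: [0.703, 0.711, 0.001, 0.001]
force: [0.3, -0.3, -0.6]
width: 0.0249
finger_force: 29.7
```

```bash
python3 go.py .5432 -.2438 .155 .057
```

```text
[ 0.0016 -0.     -0.0451] [-0.3059  0.0398  0.0026] dist 0.308
```

Scaled: -0.3059 m / 0.6 = -0.5098, -0.295 m / 0.6 = -0.4917, -0.045 rad / 3.1416 = -0.0143.

Emit:
step_hand(increments=[{"sx": -0.0167, "sy": 0.0017, "finger_gap": 0.01}, {"sx": -0.0583, "sy": 0.0067, "finger_gap": 0.01}, {"sx": -0.1167, "sy": 0.015, "finger_gap": 0.01}, {"wz": -0.0032, "sx": -0.175, "sy": 0.0233, "finger_gap": 0.01}, {"wz": -0.0048, "sx": -0.2333, "sy": 0.03, "finger_gap": 0.01}, {"wz": -0.0064, "sx": -0.2917, "sy": 0.0383, "finger_gap": 0.01}, {"wz": -0.008, "sx": -0.35, "sy": 0.045, "finger_gap": 0.01}, {"wz": -0.0095, "sx": -0.4083, "sy": 0.0533, "finger_gap": 0.01}, {"wz": -0.0127, "sx": -0.4583, "sy": 0.06, "finger_gap": 0.01}, {"wz": -0.0143, "sx": -0.4917, "sy": 0.0633, "finger_gap": 0.01}, {"wz": -0.0143, "sx": -0.5098, "sy": 0.0663, "finger_gap": 0.01}, {"wz": -0.0143, "sx": -0.5098, "sy": 0.0663, "finger_gap": 0.01}, {"wz": -0.0143, "sx": -0.5098, "sy": 0.0663, "finger_gap": 0.01}])

```text
time_s: 4.4
eef_pos: [0.5421, -0.2434, 0.1551]
tool_rot: [0.687, 0.727, -0.0, -0.002]
force: [0.7, 0.2, -0.7]
width: 0.0248
finger_force: 29.6
```

```bash
python3 go.py .5432 -.2438 .049 .057
python3 - <<'E'
from h import *
im,d=eyes.get_image("side");cv2.imwrite("pics/s2.png",cv2.resize(im[100:290,240:440],None,fx=3,fy=3,interpolation=cv2.INTER_CUBIC)[:,:,::-1])
E
```

```text
[-0.0027 -0.0027 -0.0008] [-0.0008  0.0014  0.1061] dist 0.106
```

View pics/s2.png

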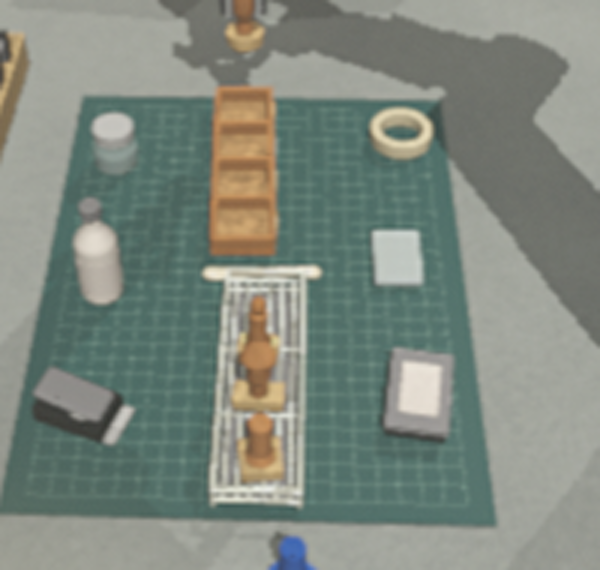

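The stamp hangs upright above the far compartment, around (243,35) in the crop. I lower it.

Scaled: 0.106 m / 0.6 = 0.1767, 0.103 m / 0.6 = 0.1717.

Emit:
step_hand(increments=[{"sz": 0.0167, "finger_gap": 0.01}, {"sz": 0.05, "finger_gap": 0.01}, {"sz": 0.0917, "finger_gap": 0.01}, {"sz": 0.1333, "finger_gap": 0.01}, {"sz": 0.1583, "finger_gap": 0.01}, {"sz": 0.1667, "finger_gap": 0.01}, {"sz": 0.1717, "finger_gap": 0.01}, {"sz": 0.1767, "finger_gap": 0.01}, {"sz": 0.1767, "finger_gap": 0.01}, {"sz": 0.1767, "finger_gap": 0.01}, {"sz": 0.1767, "finger_gap": 0.01}])

```text
time_s: 5.37
eef_pos: [0.5438, -0.2441, 0.0523]
tool_rot: [0.687, 0.727, 0.0, 0.001]
force: [0.1, 0.1, -1.4]
width: 0.0249
finger_force: 29.6
```

Scaled: 0.003 m / 0.6 = 0.005, 0.0015 m / 0.6 = 0.0025.

Emit:
step_hand(increments=[{"sz": 0.0025, "finger_gap": 0.01}, {"sz": 0.005, "finger_gap": 0.01}, {"sz": 0.005, "finger_gap": 0.01}])

```text
time_s: 5.62
eef_pos: [0.5428, -0.2438, 0.0478]
tool_rot: [0.687, 0.727, 0.0, -0.0]
force: [-0.4, 0.5, -1.2]
width: 0.0251
finger_force: 29.6
```

Emit:
step_hand(increments=[{"sz": 0.0025, "finger_gap": 0.01}, {"sz": 0.0033, "finger_gap": 0.01}, {"sz": 0.0033, "finger_gap": 0.01}])

```text
time_s: 5.87
eef_pos: [0.5431, -0.2441, 0.0473]
tool_rot: [0.687, 0.727, -0.0, 0.0]
force: [-2.5, 0.3, 4.3]
width: 0.0249
finger_force: 30.1
```

Scaled: -0.12 m / 0.6 = -0.2, -0.11 m / 0.6 = -0.1833.

Emit:
step_hand(increments=[{"finger_gap": 0.07}, {"finger_gap": 0.07}, {"finger_gap": 0.07}, {"finger_gap": 0.07}, {"finger_gap": 0.07}, {"sz": -0.0333, "finger_gap": 0.085}, {"sz": -0.0833, "finger_gap": 0.085}, {"sz": -0.1333, "finger_gap": 0.085}, {"sz": -0.1833, "finger_gap": 0.085}, {"sz": -0.2, "finger_gap": 0.085}, {"sz": -0.2, "finger_gap": 0.085}])

```text
time_s: 6.78
eef_pos: [0.5448, -0.2448, 0.1703]
tool_rot: [0.687, 0.727, 0.001, 0.004]
force: [0.4, 0.5, 0.5]
width: 0.0849
finger_force: 0.0
```

```bash
python3 go.py .507 .1326 .17 .012
python3 - <<'E'
from h import *
im,d=eyes.get_image("side");cv2.imwrite("pics/s3.png",cv2.resize(im[100:290,240:440],None,fx=3,fy=3,interpolation=cv2.INTER_CUBIC)[:,:,::-1])
E
```

```text
[0.0071 0.0042 0.045 ] [ 0.3789 -0.0162 -0.0015] dist 0.379
```

View pics/s3.png

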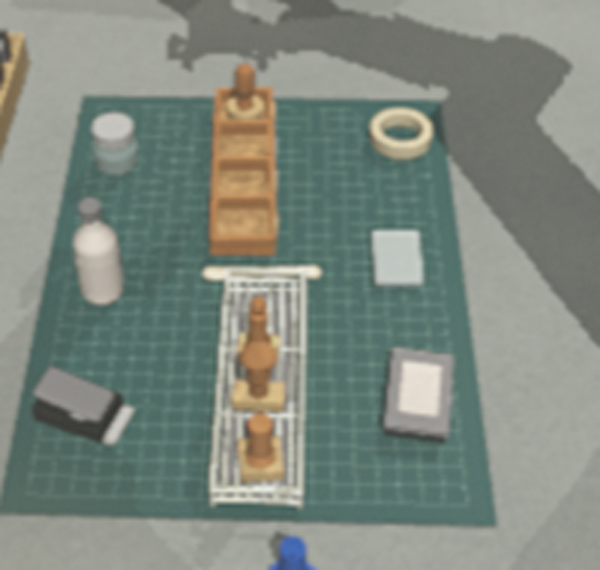

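The round stamp stands centred in the right-hand compartment, at (245,95) in the crop. Next is the hexagon.

Scaled: 0.379 m / 0.6 = 0.6317, 0.365 m / 0.6 = 0.6083, 0.045 rad / 3.1416 = 0.0143.

Emit:
step_hand(increments=[{"sx": 0.0333, "sy": -0.0017, "finger_gap": 0.085}, {"wz": 0.0032, "sx": 0.1, "sy": -0.005, "finger_gap": 0.085}, {"wz": 0.0143, "sx": 0.5, "sy": -0.0217, "finger_gap": 0.085}, {"wz": 0.0143, "sx": 0.5, "sy": -0.0217, "finger_gap": 0.085}, {"wz": 0.0143, "sx": 0.5, "sy": -0.0217, "finger_gap": 0.085}, {"wz": 0.0143, "sx": 0.5, "sy": -0.0217, "finger_gap": 0.085}, {"wz": 0.0143, "sx": 0.5, "sy": -0.0217, "finger_gap": 0.085}, {"wz": 0.0143, "sx": 0.5, "sy": -0.0217, "finger_gap": 0.085}, {"wz": 0.0143, "sx": 0.5583, "sy": -0.0242, "finger_gap": 0.085}, {"wz": 0.0143, "sx": 0.6083, "sy": -0.0267, "finger_gap": 0.085}, {"wz": 0.0143, "sx": 0.6317, "sy": -0.027, "finger_gap": 0.085}, {"wz": 0.0143, "sx": 0.6317, "sy": -0.027, "finger_gap": 0.085}, {"wz": 0.0143, "sx": 0.6317, "sy": -0.027, "finger_gap": 0.085}, {"wz": 0.0143, "sx": 0.6317, "sy": -0.027, "finger_gap": 0.085}, {"wz": 0.0143, "sx": 0.6317, "sy": -0.027, "finger_gap": 0.085}, {"wz": 0.0143, "sx": 0.6317, "sy": -0.027, "finger_gap": 0.085}])

```text
time_s: 8.17
eef_pos: [0.5052, 0.1325, 0.1654]
tool_rot: [0.704, 0.711, -0.0, -0.0]
force: [-0.0, 0.2, 0.4]
width: 0.085
finger_force: 0.0
```

```bash
python3 go.py .507 .1326 .052 .012
```

```text
[-0.0009  0.0003 -0.0019] [1.000e-04 1.900e-03 1.134e-01] dist 0.113
```

Scaled: 0.114 m / 0.6 = 0.19, 0.105 m / 0.6 = 0.175.

Emit:
step_hand(increments=[{"sy": 0.0017, "sz": 0.0333, "finger_gap": 0.085}, {"sy": 0.0017, "sz": 0.0833, "finger_gap": 0.085}, {"sy": 0.0017, "sz": 0.1333, "finger_gap": 0.085}, {"sy": 0.0017, "sz": 0.175, "finger_gap": 0.085}, {"sy": 0.0017, "sz": 0.19, "finger_gap": 0.085}, {"sy": 0.0017, "sz": 0.19, "finger_gap": 0.085}, {"sy": 0.0017, "sz": 0.19, "finger_gap": 0.085}, {"sy": 0.0017, "sz": 0.19, "finger_gap": 0.03}, {"sy": 0.0017, "sz": 0.19, "finger_gap": 0.03}, {"sy": 0.0017, "sz": 0.19, "finger_gap": 0.03}, {"sy": 0.0017, "sz": 0.19, "finger_gap": 0.005}, {"sy": 0.0017, "sz": 0.19, "finger_gap": 0.005}, {"sy": 0.0017, "sz": 0.19, "finger_gap": 0.005}, {"sy": 0.0017, "sz": 0.19, "finger_gap": 0.005}, {"sy": 0.0017, "sz": 0.19, "finger_gap": 0.005}, {"sy": 0.0017, "sz": 0.19, "finger_gap": 0.005}])

```text
time_s: 9.5
eef_pos: [0.5067, 0.1338, 0.0527]
tool_rot: [0.703, 0.711, 0.001, 0.0]
force: [-1.0, -0.0, 4.3]
width: 0.019
finger_force: 29.7
```

Scaled: -0.105 m / 0.6 = -0.175, -0.09 m / 0.6 = -0.15.

Emit:
step_hand(increments=[{"sz": -0.0167, "finger_gap": 0.005}, {"sz": -0.05, "finger_gap": 0.005}, {"sz": -0.1, "finger_gap": 0.005}, {"sz": -0.15, "finger_gap": 0.005}, {"sz": -0.175, "finger_gap": 0.005}, {"sz": -0.175, "finger_gap": 0.005}, {"sz": -0.175, "finger_gap": 0.005}])

```text
time_s: 10.08
eef_pos: [0.5064, 0.1337, 0.1574]
tool_rot: [0.703, 0.711, 0.001, 0.0]
force: [0.4, 0.2, -0.7]
width: 0.0193
finger_force: 29.4
```

```bash
python3 go.py .5395 -.1799 .155 .057
```

```text
[ 0.0013 -0.0002 -0.045 ] [-0.314   0.0294  0.0024] dist 0.315
```

Scaled: -0.314 m / 0.6 = -0.5233, -0.3 m / 0.6 = -0.5, -0.045 rad / 3.1416 = -0.0143.

Emit:
step_hand(increments=[{"sx": -0.0167, "sy": 0.0017, "finger_gap": 0.005}, {"sx": -0.0583, "sy": 0.005, "finger_gap": 0.005}, {"sx": -0.1167, "sy": 0.01, "finger_gap": 0.005}, {"wz": -0.0032, "sx": -0.175, "sy": 0.0167, "finger_gap": 0.005}, {"wz": -0.0048, "sx": -0.2333, "sy": 0.0217, "finger_gap": 0.005}, {"wz": -0.0064, "sx": -0.2917, "sy": 0.0267, "finger_gap": 0.005}, {"wz": -0.008, "sx": -0.35, "sy": 0.0333, "finger_gap": 0.005}, {"wz": -0.0095, "sx": -0.4083, "sy": 0.0383, "finger_gap": 0.005}, {"wz": -0.0127, "sx": -0.4667, "sy": 0.0433, "finger_gap": 0.005}, {"wz": -0.0143, "sx": -0.5, "sy": 0.0467, "finger_gap": 0.005}, {"wz": -0.0143, "sx": -0.5233, "sy": 0.049, "finger_gap": 0.005}, {"wz": -0.0143, "sx": -0.5233, "sy": 0.049, "finger_gap": 0.005}, {"wz": -0.0143, "sx": -0.5233, "sy": 0.049, "finger_gap": 0.005}, {"wz": -0.0143, "sx": -0.5233, "sy": 0.049, "finger_gap": 0.005}])

```text
time_s: 11.25
eef_pos: [0.5388, -0.1787, 0.1559]
tool_rot: [0.686, 0.727, 0.0, -0.001]
force: [0.2, 0.4, -1.5]
width: 0.019
finger_force: 29.3
```

```bash
python3 go.py .5395 -.1799 .049 .057
```

```text
[-0.0017 -0.0019  0.0008] [-0.0015  0.0008  0.1069] dist 0.107
```

Scaled: 0.107 m / 0.6 = 0.1783, 0.104 m / 0.6 = 0.1733.

Emit:
step_hand(increments=[{"sz": 0.0167, "finger_gap": 0.005}, {"sz": 0.05, "finger_gap": 0.005}, {"sz": 0.0917, "finger_gap": 0.005}, {"sz": 0.1333, "finger_gap": 0.005}, {"sz": 0.1583, "finger_gap": 0.005}, {"sz": 0.1667, "finger_gap": 0.005}, {"sz": 0.1733, "finger_gap": 0.005}, {"sz": 0.1783, "finger_gap": 0.005}, {"sz": 0.1783, "finger_gap": 0.005}, {"sz": 0.1783, "finger_gap": 0.005}, {"sz": 0.1783, "finger_gap": 0.005}])

```text
time_s: 12.17
eef_pos: [0.5402, -0.1802, 0.0513]
tool_rot: [0.687, 0.727, 0.0, 0.001]
force: [0.5, -0.6, 0.4]
width: 0.019
finger_force: 29.4
```

Scaled: 0.003 m / 0.6 = 0.005, 0.0015 m / 0.6 = 0.0025.

Emit:
step_hand(increments=[{"sz": 0.0025, "finger_gap": 0.005}, {"sz": 0.005, "finger_gap": 0.005}, {"sz": 0.005, "finger_gap": 0.005}])

```text
time_s: 12.42
eef_pos: [0.5392, -0.18, 0.0468]
tool_rot: [0.687, 0.727, 0.0, -0.0]
force: [-0.1, -0.6, -2.0]
width: 0.0193
finger_force: 29.4
```

Emit:
step_hand(increments=[{"sz": 0.0017, "finger_gap": 0.005}, {"sz": 0.0025, "finger_gap": 0.005}, {"sz": 0.0025, "finger_gap": 0.005}])

```text
time_s: 12.67
eef_pos: [0.5393, -0.18, 0.0467]
tool_rot: [0.687, 0.727, 0.0, 0.0]
force: [-2.2, 0.3, 4.7]
width: 0.0192
finger_force: 30.0
```

Contact, same as with the round stamp. I release it and go for the oblong.

Scaled: -0.12 m / 0.6 = -0.2, -0.11 m / 0.6 = -0.1833.

Emit:
step_hand(increments=[{"finger_gap": 0.07}, {"finger_gap": 0.07}, {"finger_gap": 0.07}, {"finger_gap": 0.07}, {"finger_gap": 0.07}, {"sz": -0.0333, "finger_gap": 0.085}, {"sz": -0.0833, "finger_gap": 0.085}, {"sz": -0.1333, "finger_gap": 0.085}, {"sz": -0.1833, "finger_gap": 0.085}, {"sz": -0.2, "finger_gap": 0.085}, {"sz": -0.2, "finger_gap": 0.085}, {"sz": -0.2, "finger_gap": 0.085}])

```text
time_s: 13.67
eef_pos: [0.5393, -0.1799, 0.1651]
tool_rot: [0.687, 0.727, 0.0, 0.0]
force: [-0.5, -0.7, -0.8]
width: 0.0848
finger_force: 0.0
```

```bash
python3 go.py .5035 .1885 .168 .012
```

```text
[0.0003 0.     0.045 ] [ 0.3699 -0.0147 -0.0029] dist 0.37
```

Scaled: 0.37 m / 0.6 = 0.6167, 0.355 m / 0.6 = 0.5917, 0.045 rad / 3.1416 = 0.0143.

Emit:
step_hand(increments=[{"sx": 0.0333, "sy": -0.0017, "finger_gap": 0.085}, {"wz": 0.0032, "sx": 0.1, "sy": -0.005, "finger_gap": 0.085}, {"wz": 0.0143, "sx": 0.4833, "sy": -0.02, "sz": -0.005, "finger_gap": 0.085}, {"wz": 0.0143, "sx": 0.4833, "sy": -0.02, "sz": -0.005, "finger_gap": 0.085}, {"wz": 0.0143, "sx": 0.4833, "sy": -0.02, "sz": -0.005, "finger_gap": 0.085}, {"wz": 0.0143, "sx": 0.4833, "sy": -0.02, "sz": -0.005, "finger_gap": 0.085}, {"wz": 0.0143, "sx": 0.4833, "sy": -0.02, "sz": -0.005, "finger_gap": 0.085}, {"wz": 0.0143, "sx": 0.4833, "sy": -0.02, "sz": -0.005, "finger_gap": 0.085}, {"wz": 0.0143, "sx": 0.5417, "sy": -0.0217, "sz": -0.005, "finger_gap": 0.085}, {"wz": 0.0143, "sx": 0.5917, "sy": -0.0242, "sz": -0.005, "finger_gap": 0.085}, {"wz": 0.0143, "sx": 0.6167, "sy": -0.0245, "sz": -0.005, "finger_gap": 0.085}, {"wz": 0.0143, "sx": 0.6167, "sy": -0.0245, "sz": -0.005, "finger_gap": 0.085}, {"wz": 0.0143, "sx": 0.6167, "sy": -0.0245, "sz": -0.005, "finger_gap": 0.085}, {"wz": 0.0143, "sx": 0.6167, "sy": -0.0245, "sz": -0.005, "finger_gap": 0.085}, {"wz": 0.0143, "sx": 0.6167, "sy": -0.0245, "sz": -0.005, "finger_gap": 0.085}, {"wz": 0.0143, "sx": 0.6167, "sy": -0.0245, "sz": -0.005, "finger_gap": 0.085}])

```text
time_s: 15.0
eef_pos: [0.5036, 0.1874, 0.1679]
tool_rot: [0.704, 0.711, -0.0, -0.0]
force: [-0.6, 0.2, 0.5]
width: 0.0851
finger_force: 0.0
```

```bash
python3 go.py .5035 .1885 .05 .012
python3 - <<'E'
from h import *
im,d=eyes.get_image("side");cv2.imwrite("pics/s4.png",cv2.resize(im[100:290,240:440],None,fx=3,fy=3,interpolation=cv2.INTER_CUBIC)[:,:,::-1])
E
```

```text
[-0.0008  0.0005 -0.0019] [ 0.0012 -0.      0.1179] dist 0.118
```

View pics/s4.png

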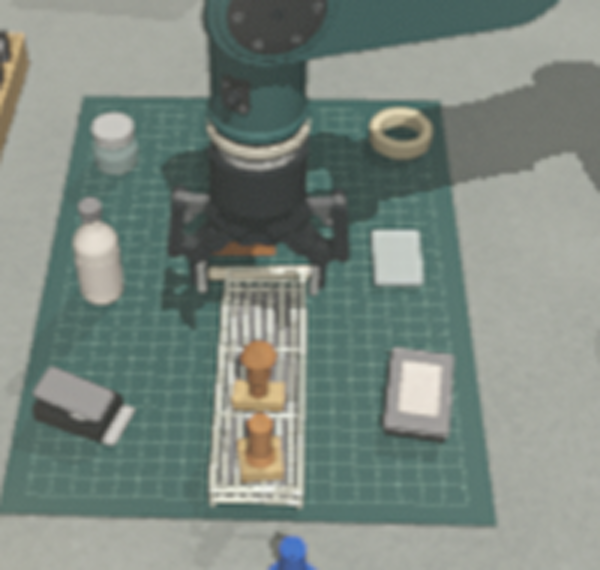

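The oblong at (258,375) and the square at (260,445) remain, and the oblong's foot is square to the rack. I descend and grip.

Scaled: 0.118 m / 0.6 = 0.1967, 0.117 m / 0.6 = 0.195.

Emit:
step_hand(increments=[{"sx": 0.0017, "sz": 0.0333, "finger_gap": 0.085}, {"sx": 0.0017, "sz": 0.0833, "finger_gap": 0.085}, {"sx": 0.0017, "sz": 0.1333, "finger_gap": 0.085}, {"sx": 0.0017, "sz": 0.175, "finger_gap": 0.085}, {"sx": 0.0017, "sz": 0.195, "finger_gap": 0.085}, {"sx": 0.0017, "sz": 0.1967, "finger_gap": 0.085}, {"sx": 0.0017, "sz": 0.1967, "finger_gap": 0.085}, {"sx": 0.0017, "sz": 0.1967, "finger_gap": 0.035}, {"sx": 0.0017, "sz": 0.1967, "finger_gap": 0.035}, {"sx": 0.0017, "sz": 0.1967, "finger_gap": 0.035}, {"sx": 0.0017, "sz": 0.1967, "finger_gap": 0.01}, {"sx": 0.0017, "sz": 0.1967, "finger_gap": 0.01}, {"sx": 0.0017, "sz": 0.1967, "finger_gap": 0.01}, {"sx": 0.0017, "sz": 0.1967, "finger_gap": 0.01}, {"sx": 0.0017, "sz": 0.1967, "finger_gap": 0.01}, {"sx": 0.0017, "sz": 0.1967, "finger_gap": 0.01}])

```text
time_s: 16.38
eef_pos: [0.5043, 0.1899, 0.0518]
tool_rot: [0.703, 0.711, 0.001, 0.0]
force: [-1.1, 0.4, 6.2]
width: 0.0321
finger_force: 29.2
```

The opening is 32 mm, so the pads are on the mushroom head and not the 25 mm barrel. I reopen, go 6 mm lower and grip again.

Scaled: 0.006 m / 0.6 = 0.01, 0.003 m / 0.6 = 0.005.

Emit:
step_hand(increments=[{"finger_gap": 0.07}, {"finger_gap": 0.07}, {"finger_gap": 0.07}, {"sz": 0.005, "finger_gap": 0.07}, {"sz": 0.01, "finger_gap": 0.07}, {"sz": 0.01, "finger_gap": 0.07}, {"sz": 0.01, "finger_gap": 0.035}, {"sz": 0.01, "finger_gap": 0.035}, {"sz": 0.01, "finger_gap": 0.035}, {"sz": 0.01, "finger_gap": 0.01}, {"sz": 0.01, "finger_gap": 0.01}, {"sz": 0.01, "finger_gap": 0.01}, {"sz": 0.01, "finger_gap": 0.01}, {"sz": 0.01, "finger_gap": 0.01}])

```text
time_s: 17.55
eef_pos: [0.5037, 0.1897, 0.0447]
tool_rot: [0.703, 0.711, 0.0, 0.0]
force: [0.1, 0.3, 0.4]
width: 0.0291
finger_force: 29.6
```

```bash
python3 - <<'E'
from h import *
im,d=eyes.get_image("side");cv2.imwrite("pics/s5.png",cv2.resize(im[170:270,290:370],None,fx=5.5,fy=5.5,interpolation=cv2.INTER_CUBIC)[:,:,::-1])
E
```

```text
(no output)
```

View pics/s5.png

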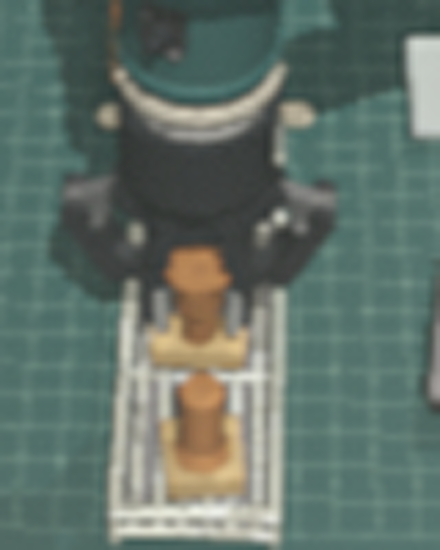

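Opening 29 mm: the pads are now probably on the flare below the barrel. The good grips were at TCP z of about 0.053 on the headless stamps, so I try halfway, about 0.048.

Scaled: -0.003 m / 0.6 = -0.005.

Emit:
step_hand(increments=[{"finger_gap": 0.07}, {"finger_gap": 0.07}, {"finger_gap": 0.07}, {"sz": -0.005, "finger_gap": 0.07}, {"sz": -0.005, "finger_gap": 0.07}, {"sz": -0.005, "finger_gap": 0.07}, {"sz": -0.005, "finger_gap": 0.035}, {"sz": -0.005, "finger_gap": 0.035}, {"sz": -0.005, "finger_gap": 0.035}, {"sz": -0.005, "finger_gap": 0.01}, {"sz": -0.005, "finger_gap": 0.01}, {"sz": -0.005, "finger_gap": 0.01}, {"sz": -0.005, "finger_gap": 0.01}, {"sz": -0.005, "finger_gap": 0.01}])

```text
time_s: 18.77
eef_pos: [0.5036, 0.1896, 0.0474]
tool_rot: [0.703, 0.711, 0.0, -0.0]
force: [0.1, -0.8, 1.3]
width: 0.0293
finger_force: 27.0
```

Scaled: 0.008 m / 0.6 = 0.0133, 0.004 m / 0.6 = 0.0067.

Emit:
step_hand(increments=[{"finger_gap": 0.07}, {"finger_gap": 0.07}, {"finger_gap": 0.07}, {"sz": 0.0067, "finger_gap": 0.07}, {"sz": 0.0133, "finger_gap": 0.07}, {"sz": 0.0133, "finger_gap": 0.07}, {"sz": 0.0133, "finger_gap": 0.035}, {"sz": 0.0133, "finger_gap": 0.035}, {"sz": 0.0133, "finger_gap": 0.035}, {"sz": 0.0133, "finger_gap": 0.01}, {"sz": 0.0133, "finger_gap": 0.01}, {"sz": 0.0133, "finger_gap": 0.01}, {"sz": 0.0133, "finger_gap": 0.01}, {"sz": 0.0133, "finger_gap": 0.01}, {"sz": 0.0133, "finger_gap": 0.01}, {"sz": 0.0133, "finger_gap": 0.01}])

```text
time_s: 20.1
eef_pos: [0.5038, 0.1897, 0.0397]
tool_rot: [0.703, 0.711, 0.0, 0.0]
force: [0.7, 0.4, 3.0]
width: 0.0279
finger_force: 26.1
```

```bash
python3 - <<'E'
from h import *
im,d=eyes.get_image("side");g=cv2.resize(im[190:250,300:350],None,fx=9.6,fy=9.6,interpolation=cv2.INTER_CUBIC);cv2.imwrite("pics/s6.png",g[:,:,::-1])
P=cloud("side",d)
for r in range(210,236,2): print(r,[tuple((P[r,c]*1000).astype(int)) for c in range(319,334,3)])
E
```

```text
210 [(np.int64(520), np.int64(210), np.int64(147)), (np.int64(512), np.int64(208), np.int64(144)), (np.int64(505), np.int64(202), np.int64(138)), (np.int64(497), np.int64(206), np.int64(143)), (np.int64(489), np.int64(206), np.int64(143))]
212 [(np.int64(520), np.int64(208), np.int64(136)), (np.int64(513), np.int64(200), np.int64(126)), (np.int64(505), np.int64(200), np.int64(127)), (np.int64(497), np.int64(210), np.int64(139)), (np.int64(489), np.int64(207), np.int64(137))]
214 [(np.int64(520), np.int64(205), np.int64(124)), (np.int64(513), np.int64(200), np.int64(118)), (np.int64(505), np.int64(199), np.int64(118)), (np.int64(497), np.int64(198), np.int64(116)), (np.int64(489), np.int64(203), np.int64(124))]
216 [(np.int64(520), np.int64(205), np.int64(116)), (np.int64(514), np.int64(189), np.int64(96)), (np.int64(505), np.int64(190), np.int64(97)), (np.int64(497), np.int64(189), np.int64(96)), (np.int64(489), np.int64(207), np.int64(120))]
218 [(np.int64(520), np.int64(206), np.int64(108)), (np.int64(513), np.int64(193), np.int64(93)), (np.int64(505), np.int64(197), np.int64(97)),
[... 1273 characters left out ...]
[(np.int64(522), np.int64(201), np.int64(48)), (np.int64(514), np.int64(193), np.int64(38)), (np.int64(505), np.int64(200), np.int64(48)), (np.int64(497), np.int64(194), np.int64(41)), (np.int64(488), np.int64(200), np.int64(49))]
232 [(np.int64(522), np.int64(199), np.int64(36)), (np.int64(514), np.int64(192), np.int64(27)), (np.int64(505), np.int64(200), np.int64(38)), (np.int64(497), np.int64(195), np.int64(32)), (np.int64(488), np.int64(195), np.int64(34))]
234 [(np.int64(522), np.int64(199), np.int64(26)), (np.int64(513), np.int64(199), np.int64(27)), (np.int64(505), np.int64(202), np.int64(32)), (np.int64(496), np.int64(202), np.int64(32)), (np.int64(488), np.int64(201), np.int64(32))]
```

View pics/s6.png

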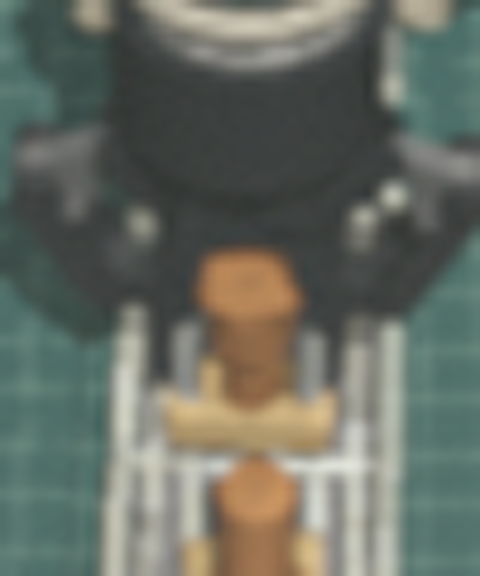

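The opening shrinks slowly as I go lower, so the fingers are bearing on the curved underside of the mushroom head. A grip there can't slip down and the stamp hangs below it. The settled grip was at TCP z of about 0.0447, so I regrip there, lift and check.

The manual's scale: shifts go in shares of 0.6 m and turns go in shares of pi rad. Converting my numbers, -0.005 m / 0.6 = -0.0083, -0.003 m / 0.6 = -0.005.

Emit:
step_hand(increments=[{"finger_gap": 0.07}, {"finger_gap": 0.07}, {"finger_gap": 0.07}, {"sz": -0.005, "finger_gap": 0.07}, {"sz": -0.0083, "finger_gap": 0.07}, {"sz": -0.0083, "finger_gap": 0.07}, {"sz": -0.0083, "finger_gap": 0.035}, {"sz": -0.0083, "finger_gap": 0.035}, {"sz": -0.0083, "finger_gap": 0.035}, {"sz": -0.0083, "finger_gap": 0.01}, {"sz": -0.0083, "finger_gap": 0.01}, {"sz": -0.0083, "finger_gap": 0.01}, {"sz": -0.0083, "finger_gap": 0.01}, {"sz": -0.0083, "finger_gap": 0.01}, {"sz": -0.0083, "finger_gap": 0.01}, {"sz": -0.0083, "finger_gap": 0.01}], force=40)

```text
time_s: 21.48
eef_pos: [0.5036, 0.1897, 0.0445]
tool_rot: [0.703, 0.711, 0.0, -0.0]
force: [0.2, -0.9, 1.5]
width: 0.0286
finger_force: 39.3
```

Emit:
step_hand(increments=[{"sz": -0.0083, "finger_gap": 0.01}, {"sz": -0.0167, "finger_gap": 0.01}, {"sz": -0.0333, "finger_gap": 0.01}, {"sz": -0.0583, "finger_gap": 0.01}, {"sz": -0.0833, "finger_gap": 0.01}, {"sz": -0.1083, "finger_gap": 0.01}, {"sz": -0.1333, "finger_gap": 0.01}, {"sz": -0.1583, "finger_gap": 0.01}, {"sz": -0.175, "finger_gap": 0.01}, {"sz": -0.175, "finger_gap": 0.01}, {"sz": -0.175, "finger_gap": 0.01}])

```text
time_s: 22.4
eef_pos: [0.5039, 0.1897, 0.1503]
tool_rot: [0.703, 0.711, 0.001, 0.0]
force: [0.0, -0.4, -0.8]
width: 0.0287
finger_force: 39.4
```

```bash
python3 - <<'E'
from h import *
im,d=eyes.get_image("side");g=cv2.resize(im[170:260,280:370],None,fx=6,fy=6,interpolation=cv2.INTER_CUBIC);cv2.imwrite("pics/s7.png",g[:,:,::-1])
E
python3 go.py .5359 -.1161 .15 .057
```

```text
[-0.0005  0.     -0.045 ] [-0.306   0.0289 -0.0009] dist 0.307
```

View pics/s7.png

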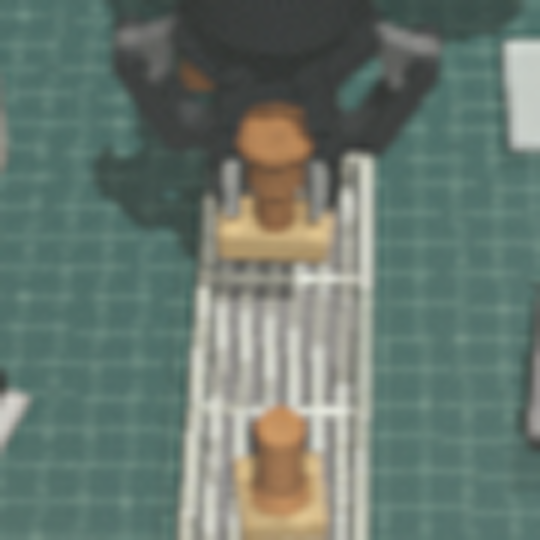

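The oblong is lifted and upright, its foot square to the gripper. I carry it to compartment 2.

Scaled: -0.306 m / 0.6 = -0.51, -0.304 m / 0.6 = -0.5067, -0.045 rad / 3.1416 = -0.0143.

Emit:
step_hand(increments=[{"sx": -0.0133, "sy": 0.0017, "finger_gap": 0.01}, {"sx": -0.0417, "sy": 0.0033, "finger_gap": 0.01}, {"sx": -0.0833, "sy": 0.0083, "finger_gap": 0.01}, {"wz": -0.0032, "sx": -0.1333, "sy": 0.0133, "finger_gap": 0.01}, {"wz": -0.0048, "sx": -0.1833, "sy": 0.0183, "finger_gap": 0.01}, {"wz": -0.0064, "sx": -0.2333, "sy": 0.0233, "finger_gap": 0.01}, {"wz": -0.008, "sx": -0.2833, "sy": 0.0283, "finger_gap": 0.01}, {"wz": -0.0095, "sx": -0.3333, "sy": 0.0333, "finger_gap": 0.01}, {"wz": -0.0127, "sx": -0.3833, "sy": 0.0383, "finger_gap": 0.01}, {"wz": -0.0143, "sx": -0.4333, "sy": 0.0433, "finger_gap": 0.01}, {"wz": -0.0143, "sx": -0.4667, "sy": 0.0467, "finger_gap": 0.01}, {"wz": -0.0143, "sx": -0.4917, "sy": 0.0475, "finger_gap": 0.01}, {"wz": -0.0143, "sx": -0.5067, "sy": 0.0482, "finger_gap": 0.01}, {"wz": -0.0143, "sx": -0.51, "sy": 0.0482, "finger_gap": 0.01}, {"wz": -0.0143, "sx": -0.51, "sy": 0.0482, "finger_gap": 0.01}, {"wz": -0.0143, "sx": -0.51, "sy": 0.0482, "finger_gap": 0.01}])

```text
time_s: 23.78
eef_pos: [0.5358, -0.1152, 0.1489]
tool_rot: [0.686, 0.727, 0.0, -0.001]
force: [-1.1, 0.9, -0.9]
width: 0.0286
finger_force: 39.4
```

```bash
python3 go.py .5359 -.1161 .044 .057
python3 - <<'E'
from h import *
im,d=eyes.get_image("side");g=cv2.resize(im[80:210,260:390],None,fx=4.5,fy=4.5,interpolation=cv2.INTER_CUBIC);cv2.imwrite("pics/s8.png",g[:,:,::-1])
E
```

```text
[-0.0008 -0.001   0.0006] [-1.000e-03  1.000e-04  1.049e-01] dist 0.105
```

View pics/s8.png

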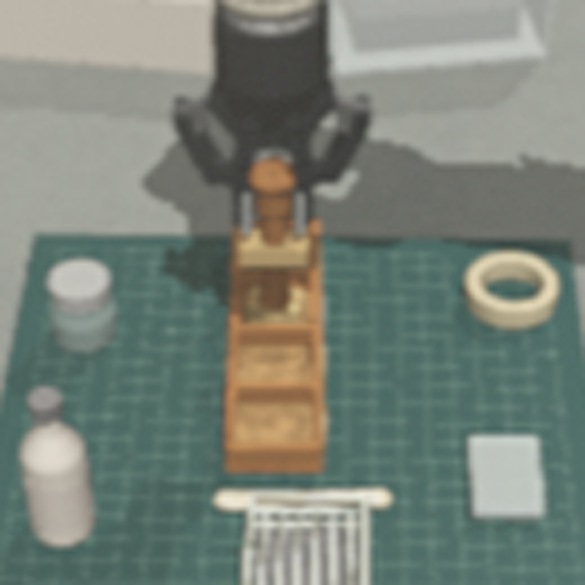

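The oblong hangs upright, and the hexagon stands in the third compartment at (278,295). I lower it.

Scaled: 0.105 m / 0.6 = 0.175, 0.1 m / 0.6 = 0.1667.

Emit:
step_hand(increments=[{"sz": 0.0167, "finger_gap": 0.01}, {"sz": 0.05, "finger_gap": 0.01}, {"sz": 0.0917, "finger_gap": 0.01}, {"sz": 0.125, "finger_gap": 0.01}, {"sz": 0.1417, "finger_gap": 0.01}, {"sz": 0.15, "finger_gap": 0.01}, {"sz": 0.1583, "finger_gap": 0.01}, {"sz": 0.1667, "finger_gap": 0.01}, {"sz": 0.175, "finger_gap": 0.01}, {"sz": 0.175, "finger_gap": 0.01}, {"sz": 0.175, "finger_gap": 0.01}, {"sz": 0.175, "finger_gap": 0.01}])

```text
time_s: 24.83
eef_pos: [0.5366, -0.1162, 0.0451]
tool_rot: [0.687, 0.727, 0.0, 0.001]
force: [-0.6, 0.1, -0.7]
width: 0.0288
finger_force: 39.4
```

Emit:
step_hand(increments=[{"sz": 0.0025, "finger_gap": 0.01}, {"sz": 0.005, "finger_gap": 0.01}, {"sz": 0.005, "finger_gap": 0.01}, {"sz": 0.005, "finger_gap": 0.01}])

```text
time_s: 25.17
eef_pos: [0.5361, -0.116, 0.0413]
tool_rot: [0.687, 0.727, 0.0, -0.0]
force: [0.5, -0.5, -0.8]
width: 0.0288
finger_force: 39.4
```

Scaled: 0.0017 m / 0.6 = 0.0028, 0.001 m / 0.6 = 0.0017.

Emit:
step_hand(increments=[{"sz": 0.0017, "finger_gap": 0.01}, {"sz": 0.0028, "finger_gap": 0.01}, {"sz": 0.0028, "finger_gap": 0.01}])

```text
time_s: 25.42
eef_pos: [0.536, -0.1159, 0.0395]
tool_rot: [0.687, 0.727, -0.0, -0.0]
force: [-1.0, 0.2, -1.0]
width: 0.0286
finger_force: 39.4
```

Emit:
step_hand(increments=[{"sz": 0.0017, "finger_gap": 0.01}, {"sz": 0.0025, "finger_gap": 0.01}, {"sz": 0.0025, "finger_gap": 0.01}])

```text
time_s: 25.67
eef_pos: [0.5363, -0.1161, 0.0385]
tool_rot: [0.687, 0.727, 0.0, 0.0]
force: [0.2, 0.0, 0.9]
width: 0.0284
finger_force: 39.5
```

Emit:
step_hand(increments=[{"sz": 0.0008, "finger_gap": 0.07}, {"sz": 0.0008, "finger_gap": 0.07}, {"sz": 0.0008, "finger_gap": 0.07}, {"sz": 0.0008, "finger_gap": 0.085}, {"sz": 0.0008, "finger_gap": 0.085}, {"finger_gap": 0.085}, {"sz": -0.05, "finger_gap": 0.085}, {"sz": -0.1, "finger_gap": 0.085}, {"sz": -0.15, "finger_gap": 0.085}, {"sz": -0.2, "finger_gap": 0.085}, {"sz": -0.2133, "finger_gap": 0.085}, {"sz": -0.2133, "finger_gap": 0.085}, {"sz": -0.2133, "finger_gap": 0.085}])

```text
time_s: 26.75
eef_pos: [0.5361, -0.116, 0.1659]
tool_rot: [0.687, 0.727, 0.0, 0.0]
force: [-0.4, 0.8, -0.9]
width: 0.0851
finger_force: 0.0
```

```bash
python3 go.py .4995 .2595 .168 .012
```

```text
[ 0.0002 -0.      0.045 ] [ 0.3769 -0.0151 -0.0021] dist 0.377
```

Scaled: 0.377 m / 0.6 = 0.6283, 0.365 m / 0.6 = 0.6083, 0.045 rad / 3.1416 = 0.0143.

Emit:
step_hand(increments=[{"sx": 0.0333, "sy": -0.0017, "finger_gap": 0.085}, {"wz": 0.0032, "sx": 0.1, "sy": -0.005, "finger_gap": 0.085}, {"wz": 0.0143, "sx": 0.5, "sy": -0.02, "sz": -0.0033, "finger_gap": 0.085}, {"wz": 0.0143, "sx": 0.5, "sy": -0.02, "sz": -0.0033, "finger_gap": 0.085}, {"wz": 0.0143, "sx": 0.5, "sy": -0.02, "sz": -0.0033, "finger_gap": 0.085}, {"wz": 0.0143, "sx": 0.5, "sy": -0.02, "sz": -0.0033, "finger_gap": 0.085}, {"wz": 0.0143, "sx": 0.5, "sy": -0.02, "sz": -0.0033, "finger_gap": 0.085}, {"wz": 0.0143, "sx": 0.5, "sy": -0.02, "sz": -0.0033, "finger_gap": 0.085}, {"wz": 0.0143, "sx": 0.5583, "sy": -0.0217, "sz": -0.0033, "finger_gap": 0.085}, {"wz": 0.0143, "sx": 0.6083, "sy": -0.0242, "sz": -0.0033, "finger_gap": 0.085}, {"wz": 0.0143, "sx": 0.6283, "sy": -0.0252, "sz": -0.0033, "finger_gap": 0.085}, {"wz": 0.0143, "sx": 0.6283, "sy": -0.0252, "sz": -0.0033, "finger_gap": 0.085}, {"wz": 0.0143, "sx": 0.6283, "sy": -0.0252, "sz": -0.0033, "finger_gap": 0.085}, {"wz": 0.0143, "sx": 0.6283, "sy": -0.0252, "sz": -0.0033, "finger_gap": 0.085}, {"wz": 0.0143, "sx": 0.6283, "sy": -0.0252, "sz": -0.0033, "finger_gap": 0.085}, {"wz": 0.0143, "sx": 0.6283, "sy": -0.0252, "sz": -0.0033, "finger_gap": 0.085}])

```text
time_s: 28.08
eef_pos: [0.4999, 0.258, 0.1681]
tool_rot: [0.704, 0.711, -0.0, 0.0]
force: [-0.2, 0.0, 0.8]
width: 0.0846
finger_force: 0.0
```

```bash
python3 go.py .4995 .2595 .051 .012
```

```text
[-0.0001  0.0003 -0.0022] [ 0.0015 -0.0004  0.1171] dist 0.117
```

Scaled: 0.117 m / 0.6 = 0.195, 0.116 m / 0.6 = 0.1933.

Emit:
step_hand(increments=[{"sx": 0.0008, "sz": 0.0333, "finger_gap": 0.085}, {"sx": 0.0008, "sz": 0.0833, "finger_gap": 0.085}, {"sx": 0.0008, "sz": 0.1333, "finger_gap": 0.085}, {"sx": 0.0008, "sz": 0.175, "finger_gap": 0.085}, {"sx": 0.0008, "sz": 0.1933, "finger_gap": 0.085}, {"sx": 0.0008, "sz": 0.195, "finger_gap": 0.085}, {"sx": 0.0008, "sz": 0.195, "finger_gap": 0.085}, {"sx": 0.0008, "sz": 0.195, "finger_gap": 0.03}, {"sx": 0.0008, "sz": 0.195, "finger_gap": 0.03}, {"sx": 0.0008, "sz": 0.195, "finger_gap": 0.03}, {"sx": 0.0008, "sz": 0.195, "finger_gap": 0.005}, {"sx": 0.0008, "sz": 0.195, "finger_gap": 0.005}, {"sx": 0.0008, "sz": 0.195, "finger_gap": 0.005}, {"sx": 0.0008, "sz": 0.195, "finger_gap": 0.005}, {"sx": 0.0008, "sz": 0.195, "finger_gap": 0.005}, {"sx": 0.0008, "sz": 0.195, "finger_gap": 0.005}], force=30)

```text
time_s: 29.42
eef_pos: [0.4999, 0.2603, 0.052]
tool_rot: [0.703, 0.711, 0.001, 0.0]
force: [-1.2, -0.6, 3.7]
width: 0.0208
finger_force: 31.0
```

Barrel gripped: 20.8 mm on a 22 mm barrel. Lift.

Scaled: -0.105 m / 0.6 = -0.175, -0.09 m / 0.6 = -0.15.

Emit:
step_hand(increments=[{"sz": -0.0167, "finger_gap": 0.005}, {"sz": -0.05, "finger_gap": 0.005}, {"sz": -0.1, "finger_gap": 0.005}, {"sz": -0.15, "finger_gap": 0.005}, {"sz": -0.175, "finger_gap": 0.005}, {"sz": -0.175, "finger_gap": 0.005}, {"sz": -0.175, "finger_gap": 0.005}])

```text
time_s: 30.0
eef_pos: [0.4998, 0.2601, 0.1569]
tool_rot: [0.703, 0.711, 0.001, 0.0]
force: [0.2, 0.1, -1.6]
width: 0.0209
finger_force: 30.7
```

```bash
python3 go.py .5322 -.0522 .155 .057
```

```text
[ 0.0015 -0.0006 -0.045 ] [-0.3127  0.0286  0.0017] dist 0.314
```

Scaled: -0.3127 m / 0.6 = -0.5212, -0.3 m / 0.6 = -0.5, -0.045 rad / 3.1416 = -0.0143.

Emit:
step_hand(increments=[{"sx": -0.0167, "sy": 0.0017, "finger_gap": 0.005}, {"sx": -0.0583, "sy": 0.005, "finger_gap": 0.005}, {"sx": -0.1167, "sy": 0.01, "finger_gap": 0.005}, {"wz": -0.0032, "sx": -0.175, "sy": 0.0167, "finger_gap": 0.005}, {"wz": -0.0048, "sx": -0.2333, "sy": 0.0217, "finger_gap": 0.005}, {"wz": -0.0064, "sx": -0.2917, "sy": 0.0267, "finger_gap": 0.005}, {"wz": -0.008, "sx": -0.35, "sy": 0.0333, "finger_gap": 0.005}, {"wz": -0.0095, "sx": -0.4083, "sy": 0.0383, "finger_gap": 0.005}, {"wz": -0.0127, "sx": -0.4583, "sy": 0.0433, "finger_gap": 0.005}, {"wz": -0.0143, "sx": -0.5, "sy": 0.0467, "finger_gap": 0.005}, {"wz": -0.0143, "sx": -0.5212, "sy": 0.0477, "finger_gap": 0.005}, {"wz": -0.0143, "sx": -0.5212, "sy": 0.0477, "finger_gap": 0.005}, {"wz": -0.0143, "sx": -0.5212, "sy": 0.0477, "finger_gap": 0.005}, {"wz": -0.0143, "sx": -0.5212, "sy": 0.0477, "finger_gap": 0.005}, {"wz": -0.0143, "sx": -0.5212, "sy": 0.0477, "finger_gap": 0.005}])

```text
time_s: 31.25
eef_pos: [0.5316, -0.0509, 0.1557]
tool_rot: [0.686, 0.728, -0.0, -0.001]
force: [-0.3, 0.1, -0.2]
width: 0.0212
finger_force: 30.7
```

```bash
python3 go.py .5322 -.0522 .048 .057
python3 - <<'E'
from h import *
im,d=eyes.get_image("side");g=cv2.resize(im[80:210,260:390],None,fx=4.5,fy=4.5,interpolation=cv2.INTER_CUBIC);cv2.imwrite("pics/s9.png",g[:,:,::-1])
E
```

```text
[-0.0008 -0.0009  0.0018] [-0.0014  0.0006  0.1077] dist 0.108
```

View pics/s9.png

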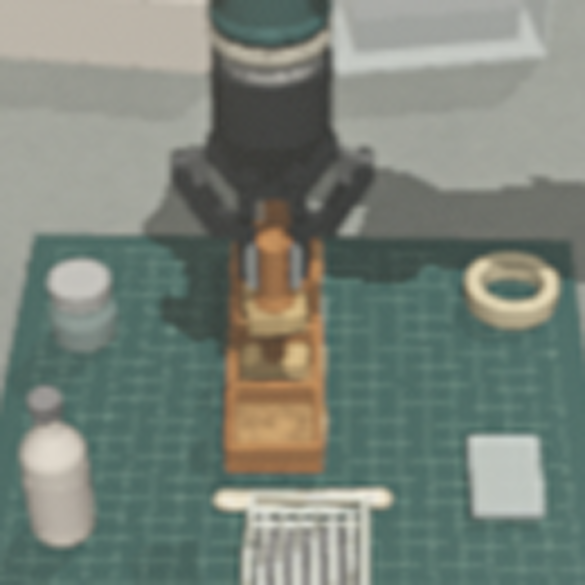

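The square stamp is held upright and the last compartment, at (275,420), is empty. I lower it.

Scaled: 0.107 m / 0.6 = 0.1783, 0.104 m / 0.6 = 0.1733.

Emit:
step_hand(increments=[{"sz": 0.0167, "finger_gap": 0.005}, {"sz": 0.05, "finger_gap": 0.005}, {"sz": 0.0917, "finger_gap": 0.005}, {"sz": 0.1333, "finger_gap": 0.005}, {"sz": 0.1583, "finger_gap": 0.005}, {"sz": 0.1667, "finger_gap": 0.005}, {"sz": 0.1733, "finger_gap": 0.005}, {"sz": 0.1783, "finger_gap": 0.005}, {"sz": 0.1783, "finger_gap": 0.005}, {"sz": 0.1783, "finger_gap": 0.005}, {"sz": 0.1783, "finger_gap": 0.005}])

```text
time_s: 32.22
eef_pos: [0.5328, -0.0524, 0.0505]
tool_rot: [0.687, 0.727, 0.001, 0.001]
force: [0.3, 0.7, -0.6]
width: 0.0208
finger_force: 30.7
```

Emit:
step_hand(increments=[{"sz": 0.0025, "finger_gap": 0.005}, {"sz": 0.005, "finger_gap": 0.005}, {"sz": 0.005, "finger_gap": 0.005}])

```text
time_s: 32.47
eef_pos: [0.5319, -0.0523, 0.0462]
tool_rot: [0.687, 0.727, 0.0, -0.0]
force: [0.3, 0.2, -1.7]
width: 0.0208
finger_force: 30.7
```

Emit:
step_hand(increments=[{"sz": 0.0017, "finger_gap": 0.005}, {"sz": 0.0025, "finger_gap": 0.005}, {"sz": 0.0025, "finger_gap": 0.005}])

```text
time_s: 32.72
eef_pos: [0.532, -0.0524, 0.0459]
tool_rot: [0.687, 0.727, 0.0, 0.0]
force: [-2.9, 0.5, 5.9]
width: 0.0209
finger_force: 31.3
```

Contact. I release, lift clear, move back and check.

Scaled: 0.16 m / 0.6 = 0.2667, 0.15 m / 0.6 = 0.25.

Emit:
step_hand(increments=[{"finger_gap": 0.07}, {"finger_gap": 0.07}, {"finger_gap": 0.07}, {"finger_gap": 0.07}, {"finger_gap": 0.07}, {"sz": -0.0333, "finger_gap": 0.085}, {"sz": -0.0833, "finger_gap": 0.085}, {"sz": -0.1333, "finger_gap": 0.085}, {"sz": -0.1833, "finger_gap": 0.085}, {"sz": -0.2167, "finger_gap": 0.085}, {"sx": 0.0333, "sy": -0.05, "sz": -0.2167, "finger_gap": 0.085}, {"sx": 0.0833, "sy": -0.1, "sz": -0.2167, "finger_gap": 0.085}, {"sx": 0.1333, "sy": -0.15, "sz": -0.2167, "finger_gap": 0.085}, {"sx": 0.2, "sy": -0.1833, "sz": -0.2167, "finger_gap": 0.085}, {"sx": 0.25, "sy": -0.2, "sz": -0.2167, "finger_gap": 0.085}, {"sx": 0.2667, "sy": -0.2, "sz": -0.2167, "finger_gap": 0.085}, {"sx": 0.2667, "sy": -0.2, "sz": -0.2167, "finger_gap": 0.085}, {"sx": 0.2667, "sy": -0.2, "sz": -0.2167, "finger_gap": 0.085}, {"sx": 0.2667, "sy": -0.2, "sz": -0.2167, "finger_gap": 0.085}])

```text
time_s: 34.3
eef_pos: [0.4036, 0.0998, 0.1747]
tool_rot: [0.687, 0.727, -0.0, 0.0]
force: [0.7, -0.5, -1.0]
width: 0.0846
finger_force: 0.0
```

```bash
python3 - <<'E'
from h import *
for n,sl in(("top",np.s_[120:235,340:480]),("side",np.s_[110:260,250:390])):
    im,d=eyes.get_image(n);P=cloud(n,d)
    a=cv2.resize(im[sl],(400,400),interpolation=cv2.INTER_CUBIC);g=a if n=="top" else np.hstack([g,a])
    c0=np.array([.5357,-.1479]) if n=="top" else np.array([.5398,-.1479])
    Y=np.array([-.057,.998]);X=np.array([.998,.057])
    q=P.reshape(-1,3);q=q[q[:,2]>.055];e=q[:,:2]-c0
    for yc in(.096,.032,-.032,-.096):
        m=(abs(e@Y-yc)<.03)&(abs(e@X)<.035)&(q[:,2]<.12)
        if m.any(): print(n,yc,m.sum(),"x",(e[m]@X).mean().round(4),"y",(e[m]@Y).mean().round(4),"ztop",np.percentile(q[m,2],95).round(4))
cv2.imwrite("pics/fin.png",g[:,:,::-1])
E
```

```text
top 0.096 77 x -0.0017 y 0.0961 ztop 0.0825
top 0.032 150 x -0.0007 y 0.0327 ztop 0.0934
top -0.032 77 x -0.002 y -0.0295 ztop 0.0973
top -0.096 104 x -0.0033 y -0.0919 ztop 0.089
side 0.096 58 x -0.0004 y 0.0998 ztop 0.0792
side 0.032 95 x 0.0008 y 0.0388 ztop 0.0903
side -0.032 60 x -0.0004 y -0.0274 ztop 0.0948
side -0.096 60 x -0.0012 y -0.0894 ztop 0.086
```

View pics/fin.png

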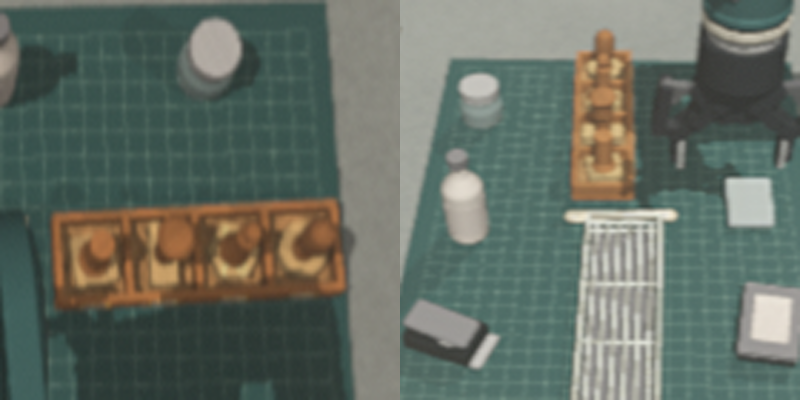

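All four stand upright and centred. Their tops are about 5.5 mm lower than in the rack, which matches the case floor. The bottle and jar are standing and the robot is clear of everything.

```bash
python3 -c "from station import job_done; print(job_done())"
```

```text
the job is handed in; nothing more can be done
None
```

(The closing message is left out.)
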